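Run the coach out of the shed onto the lift-out cassette and lift the cassette level

TASK

Run the silver model coach out of its shed along the track, wheels on the rails all the way, until the whole coach stands inside the lift-out cassette docked at the track's end, and let go of it. Then grip the cassette across its two long sides, lift it straight up off its dowel with the coach riding on it, and finish while holding it in the air, level and still, its underside about 10 cm above the board it was docked on and the coach untouched. Leave the things lying round about where they are.

Things in the scene. Friction and masses are not known exactly. Their poses are not given: they have to be found in the camera images.
- siding: Fixed plywood board 100x350x9 mm with one straight track and a white foam-board shed. Origin: centre of its underside, on the bench top. y runs along the track (centre line x=0) to the shed, z up. Track: wheels run 19 mm above the origin, from y=-5 mm into the shed, between guards 22 mm apart inside, 25 mm over the outside edges, tops 25 mm above the origin.
- shed_door (a point): Middle of the shed's open front, on the track's running surface (board y=+63 mm). The shed goes on 106 mm in +y from here; it is 60 mm wide over the eaves, its roof starts 5 mm before this point and its ridge vent is 46 mm above this point. Axes as the board's.
- track_end (a point): End of the track's running surface where the docked cassette joins it (board y=-5 mm), on the centre line. Two brass cheeks flank the joint from 22 mm before to 12 mm behind it along y, 45 mm apart over their outsides, tops 3 mm above this point. Axes as the board's.
- cassette: Loose wooden trough lined with aluminium, 36 mm wide, about 0.22 kg, lying on the board (underside 9 mm over the bench). Origin: underside, below the channel's middle; axes as the board's. Flat upright sides to grip: 36 mm apart in x, 0 to 16 mm above the origin. Channel: floor 9.5 mm above the origin, 22 mm wide, from an end stop (top at 20 mm) at y=-70 to its open end at y=+70 mm.
- balance (a point): Point on the cassette's channel floor at its balance point with a coach standing midway (8 mm from its origin towards the end stop). Grip the two sides here, across x, with the coach standing between.
- dowel_hole (a point): Middle of the hole in the cassette's tail (its -y end, which ends 11 mm farther on), at the underside. A fixed brass dowel, 5 mm thick, 12 mm high, stands in it with 1.2 mm play; the open end stands between the brass cheeks with 1.5 mm play each side. The cassette comes off straight up, free after 12 mm.
- coach: Loose silver model coach 18x100x22 mm, about 60 g, on its wheels on the track, half in the shed. Origin: running surface under its middle; y along its length, as the board's. Flat sides to grip: 17 mm apart in x, 4 to 21 mm above the origin, y=-41 to +46 mm. It runs easily (friction 0.12): it rolls along a cassette tilted over 5 degrees. Wholly in the cassette: origins within 20 mm along y.
- coach_nose (a point): Foot of the coach's nose towards the cassette: 50 mm from the coach's origin, on the running surface. 48 to 68 mm of the coach stand out of the shed front at the start.
- rule: Triangular scale rule 23 x 156 x 18 mm, lying on the bench between the board and the robot; bystander. Origin: middle of its underside, length along its y.
- eraser: Eraser in a sleeve 19 x 43 x 11 mm, lying on the bench beyond the board; bystander. Origin: middle of its underside, length along its y.
- mug: Cream mug, 87 mm high, 86 mm across, handle at its -y side, standing on the bench to the left; bystander. Origin: underside, middle of body and handle together.
- glue: Small white glue bottle, 38 mm across, 72 mm high, standing on the bench to the right; bystander. Origin: middle of its underside.

How it is judged:
On the way:
1. the whole coach stands in the channel of the docked cassette (y of coach in the frame of cassette between -0.022 and 0.022 m and z of coach in the frame of cassette below 0.013 m and z of cassette in the frame of siding below 0.013 m and horizontal distance between cassette and siding below 0.082 m), for 0.2 s.
At the end, for the whole second after the job is handed in: Only the cassette is gripped, its underside 7 to 14 cm above the board top, within 5 degrees of level, still (under 2 cm/s), clear of board and mug; the coach stands on its wheels in the channel, within 22 mm of the middle, at rest, untouched by the robot (z of cassette in the frame of siding between 0.079 and 0.149 m and angle between cassette's own z axis and vertical below 0.09 rad and linear speed of each of cassette, coach below 0.02 m/s and angular speed of cassette below 0.15 rad/s and contact force between cassette and the fingers above 2 N and contact force between cassette and siding below 0.1 N and contact force between cassette and mug below 0.1 N and contact force between coach and cassette above 0.2 N and contact force between coach and the fingers below 0.1 N and contact force between coach and the arm below 0.1 N and y of coach in the frame of cassette between -0.022 and 0.022 m and x of coach in the frame of cassette between -0.006 and 0.006 m and z of coach in the frame of cassette below 0.013 m and angle between the z axis of coach and the z axis of cassette, either way round below 0.1 rad); the arm keeps its last pose, push and grip.
It fails at once if the coach leaves the rails (lifted more than 8 mm off both track and cassette) (z of coach in the frame of siding above 0.027 m and z of coach in the frame of cassette above 0.0175 m).
It fails at once if the coach tips over (angle between coach's own z axis and vertical above 0.5 rad).
It fails at once if a bystander is pushed more than 2 cm (distance of any of rule, eraser, mug, glue from where it was at the start of the episode above 0.02 m).
It also fails if it takes over 48 s, if anything falls off the work surface, if the arm or the gripper's body presses on something with over 40 N, if the wrist force passes 120 N, or if a joint passes its speed limit or range.

ROBOT

A 6-joint arm with a two-finger parallel gripper is mounted at the origin on a cart in front of the work surface, level with it; the furniture and walls round the work are solid. World frame = base frame: x ahead of the robot, y to its left, z up, the work surface at z = 0. Lengths are in m, angles in rad, forces in N, time in s.
With the tool pointing down it reaches from about 0.375 to 0.9 m from the base axis. Payload 3.1 kg.
Tool frame: the origin (TCP) lies where the fingers leave the gripper's body, on its centre line; the fingertips stand 73 mm ahead of it and the grasp point (between the pads) lies 54 mm ahead of it; z points along the fingers, y is the line along which they close (so a half turn about z gives the same grasp; the last joint's range is limited). The gripper opens to 85 mm and grips with 20 to 120 N. Pads are 22 mm wide; open, the fingers measure 114 mm over their backs; the gripper's body (76 mm by 85 mm) begins 54 mm behind the grasp point. The pads swing forward as they close: fully open they stand 13 mm farther back than shut.
Start: joints at [-1.304, 0.527, 1.433, -0, 1.181, -0.178], TCP at [0.269, -0.564, 0.304] pointing down, gripper open.
Joint ranges: [-3.08, 3.08], [-0.75, 2.2], [0.22, 2.44], [-1.43, 4.57], [0, 2.65], [-2.85, 2.85]. Speed limits (rad/s): [2.79, 2.79, 3.14, 3.14, 3.14, 3.14].

INTERFACE

Orientations are given as a unit quaternion [x, y, z, w].
In Python, from station import manip gives the robot as it stands.
- The arm moves only by the shell command python3 -m crank 'ROWS' [FORCE]. ROWS is JSON, a list of rows, each an object with "dp": the shift along the tool's x, y, z normalised to -1 to 1, where 1 is 50 cm, a list of three; "delta_rot": the turn, a rotation vector about the tool's x, y, z normalised to -1 to 1, where 1 is 2 pi rad, a list of three; "fingers": the opening, from -1 (shut) to 1 (fully open). A call has 1 to 12 rows; each row shifts and turns the commanded pose from where the row before left it, along the tool's axes as they then stand; what a row does not reach is not made up. A row lasts 1/12 s, in which the tool goes at most 41.7 mm and 7.16 degrees, less where a joint would pass 70% of its speed; a pose out of reach is approached as far as the arm can. A call with a number of a shift or a turn outside -1 to 1 is refused whole. A call with a gripper value outside its range is refused whole. The fingers move at their own pace and stop on an object; FORCE is the grip in N (left out, the last holds). Time passes only in rows, so rows that do not move let the fingers close. It gives the time, the measured TCP pose, the force, the opening and the grip force at its end, in the units of the state.
- manip.sense(): the state, without advancing time (a new reading comes with each control period).
- manip.snapshot(name): name is "scene" or "side" or "wrist"; returns (picture, depth): 400x640x3 uint8, red, green, blue; 400x640 float32, m along the optical axis (not along the pixel's ray), 0 where there is no reading.
- manip.camera_model(name): a dict with "fx", "fy", "cx", "cy" (pixels), "origin" and "attitude" of the camera in the world. Camera axes: x right, y up, looking along -z (the intrinsics and any distortion apply to the point x, -y, -z); pixel columns grow to the right and rows downward; lengths in m; the calibration is good to about 2 mm. A picture is of the moment at which its call begins: read the wrist's pose just before it. camera_model takes no time and is no camera call; for the wrist camera it gives the pose at the moment of the call.
- manip.sign_off(): hands the job in; it is judged then, once.
The state is a dict: "t": time; "q": joint angles; "qd": joint speeds; "tau": joint torques, N m; "tcp_pos": TCP position; "tool_rot": TCP orientation; "force": force on the tool from outside, world axes, zero at the start; "ft_torque": the same for the moment, N m; "finger_gap": opening from 0.0 (shut) to 1.0 (fully open); "gripper_force": force on a finger pad.
Only numpy, scipy, OpenCV 4.12 (cv2) and the standard library are available. Lean on these libraries where they do the work, as an engineer would, in place of code of your own. Each camera call takes 0.05 s, during which the arm holds its last target. There are 200 camera calls.

## Working session

There is one attempt and no reset: what is moved stays moved. The work goes in short steps, Python scripts to look and compute and a shell command to move; the robot and the scene stay as the last step left them, time stands still between calls to the robot, and variables do not carry over. Pictures are saved under pics/ and viewed, at most 10 in all, crops included, and the job is handed in when it is done.

```bash
ls; mkdir -p pics; python3 - <<'E'
from station import manip
import cv2,numpy as np
for n in("scene","side"):
    p,d=manip.snapshot(n); cv2.imwrite(f"pics/{n}0.png",p[:,:,::-1]); np.save(f"pics/{n}0.npy",d)
    print(n,manip.camera_model(n))
print(manip.sense())
E
```

```text
pics
scene {'fx': 400.0957913494063, 'fy': 400.0957913494063, 'cx': 317.14710219672764, 'cy': 199.88035023411243, 'origin': array([0.01814398, 0.84150257, 0.6478885 ]), 'attitude': array([-0.1385781 ,  0.4554878 ,  0.83718742, -0.26915459])}
side {'fx': 485.95444482287576, 'fy': 485.95444482287576, 'cx': 313.08247440335685, 'cy': 196.47655075976598, 'origin': array([ 0.8269258 , -1.06009654,  0.84288952]), 'attitude': array([0.4598251 , 0.05135728, 0.11521323, 0.87900467])}
{'t': 0.1, 'q': array([-1.30453777e+00,  5.28380167e-01,  1.43378308e+00,  1.30247555e-05,
        1.18142703e+00, -1.78515088e-01]), 'qd': array([ 4.63423438e-05, -1.13949403e-03, -2.49362928e-03, -1.69860570e-04,
       -1.06382239e-04, -7.85870863e-04]), 'tau': array([-2.36038049e-04, -4.43305027e+01, -1.78586751e+01, -2.20096567e-04,
        3.90092813e-03, -2.39348014e-05]), 'tcp_pos': array([ 0.26879203, -0.56368038,  0.30302423]), 'tool_rot': array([ 9.75373854e-01,  2.20555768e-01, -3.77889651e-05, -9.98116310e-04]), 'force': array([-0.48822534,  0.749332  , -0.50602095]), 'ft_torque': array([-0.02257743, -0.05723744, -0.03983144]), 'gripper_force': 0.0, 'finger_gap': 0.9954821969258668}
```

View pics/scene0.png

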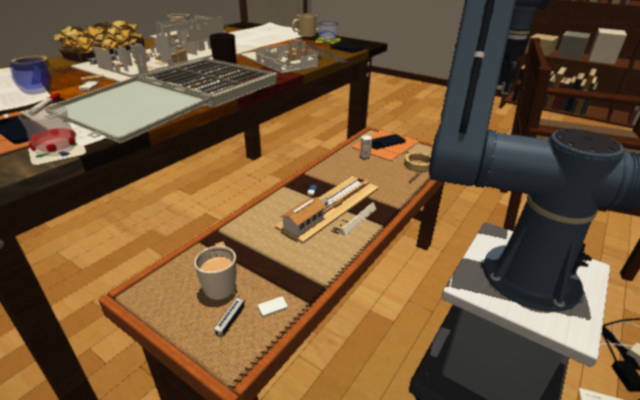

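View pics/side0.png

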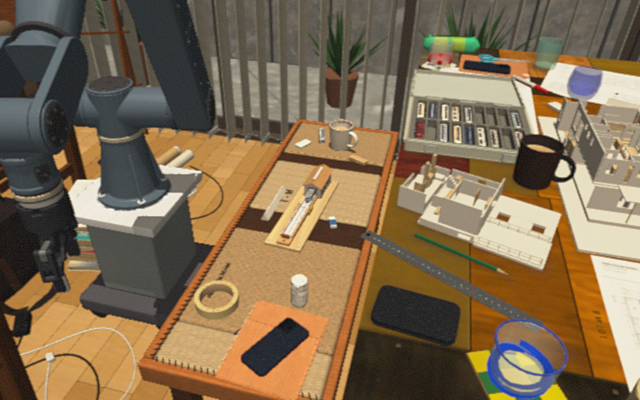

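Scene shows the board and shed mid-bench at (330,210); side view shows the shed roof at (317,180), coach/cassette from (312,200) to (290,235), rule at (275,203), eraser at (332,222).

```bash
cat > h.py <<'E'
import numpy as np,cv2
from scipy.spatial.transform import Rotation as R
from station import manip
def rays(c,uv):
    uv=np.atleast_2d(uv).astype(float)
    d=np.c_[(uv[:,0]-c["cx"])/c["fx"],-(uv[:,1]-c["cy"])/c["fy"],-np.ones(len(uv))]
    return R.from_quat(c["attitude"]).apply(d)
def plane(c,uv,z):
    r=rays(c,uv); o=np.array(c["origin"]); return o+r*((z-o[2])/r[:,2])[:,None]
def pts(c,d):
    v,u=np.mgrid[:d.shape[0],:d.shape[1]]
    return (np.array(c["origin"])+rays(c,np.c_[u.ravel(),v.ravel()])*d.reshape(-1,1)).reshape(*d.shape,3)
def proj(c,P):
    q=R.from_quat(c["attitude"]).inv().apply(np.atleast_2d(P)-c["origin"])
    return np.c_[c["cx"]-c["fx"]*q[:,0]/q[:,2],c["cy"]+c["fy"]*q[:,1]/q[:,2]]
def go(P,yaw,tilt=None):
    "shift in tool axes (dp units) and turn about tool z to have tool x at yaw, tool down"
    s=manip.sense(); T=R.from_quat(s["tool_rot"])
    t=R.from_euler('z',yaw)*R.from_euler('x',np.pi)
    print("dp",np.round(T.inv().apply(np.array(P)-s["tcp_pos"])/.5,4),"rot",np.round((T.inv()*t).as_rotvec()/(2*np.pi),4),"t",s["t"],"q",np.round(s["q"],2))
E
python3 - <<'E'
from h import *
c=manip.camera_model("side"); d=np.load("pics/side0.npy"); P=pts(c,d)
for u,v in [(338,182),(304,178),(265,243),(292,248),(317,172),(305,205),(275,203),(333,222),(340,132),(300,290),(250,270)]:
    print((u,v),np.round(P[v,u],3),np.round(plane(c,[u,v],0.009),3))
im=cv2.imread("pics/side0.png")[150:260,240:370]
cv2.imwrite("pics/c1.png",cv2.resize(im,None,fx=5,fy=5,interpolation=cv2.INTER_CUBIC))
E
```

```text
(338, 182) [0.596 0.199 0.01 ] [[0.596 0.2   0.009]]
(304, 178) [0.484 0.205 0.001] [[0.487 0.193 0.009]]
(265, 243) [ 0.472 -0.14   0.008] [[ 0.472 -0.14   0.009]]
(292, 248) [ 0.546 -0.139  0.008] [[ 0.546 -0.14   0.009]]
(317, 172) [0.539 0.153 0.064] [[0.518 0.239 0.009]]
(305, 205) [0.531 0.043 0.016] [[0.529 0.053 0.009]]
(275, 203) [0.443 0.034 0.013] [[0.441 0.039 0.009]]
(333, 222) [ 0.626 -0.007  0.011] [[ 0.625 -0.004  0.009]]
(340, 132) [0.556 0.404 0.077] [[0.532 0.534 0.009]]
(300, 290) [ 0.621 -0.327  0.06 ] [[ 0.607 -0.279  0.009]]
(250, 270) [ 0.466 -0.236 -0.002] [[ 0.47  -0.247  0.009]]
```

View pics/c1.png

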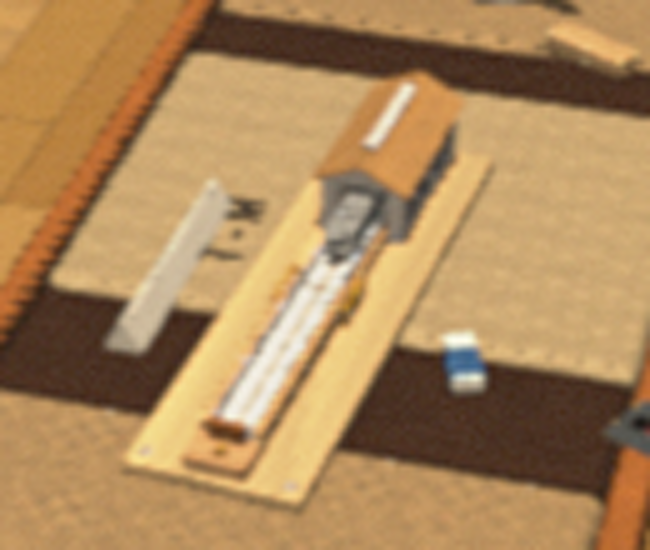

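Crop shows board corners at full-image (265,242), (301,251), (338,182); track from the shed front (crop 350,200) to the cassette tail (crop 220,455), coach nose at crop (345,250). Going over it with the wrist camera.

```bash
python3 - <<'E'
from h import *
c=manip.camera_model("side")
k=plane(c,[[265,242.4],[300.6,251.4],[338.4,182]],.009);print(np.round(k,3))
v=k[2]-k[1];print(np.degrees(np.arctan2(v[1],v[0])),np.linalg.norm(v))
go([.534,.0,.30],np.arctan2(v[1],v[0]))
w=manip.camera_model("wrist");s=manip.sense();T=R.from_quat(s["tool_rot"])
print(T.inv().apply(w["origin"]-s["tcp_pos"]),T.inv().apply(R.from_quat(w["attitude"]).apply([[0,0,-1],[1,0,0]])),w["fx"])
E
```

```text
[[ 0.472 -0.138  0.009]
 [ 0.572 -0.147  0.009]
 [ 0.597  0.2    0.009]]
85.75429318359782 0.3482077833467881
dp [ 0.9639 -0.7895  0.008 ] rot [-0.0003 -0.0002 -0.1674] t 0.1 q [-1.3   0.53  1.43  0.    1.18 -0.18]
[ 0.08194338 -0.0005838  -0.07002255] [[-3.17392178e-01  9.52904182e-04  9.48293888e-01]
 [ 9.49562957e-04  9.99999313e-01 -6.87044049e-04]] 278.18686028829103
```

```bash
python3 -m crank '[{"dp":[0.06,-0.049,0],"delta_rot":[0,0,0],"fingers":1},{"dp":[0.06,-0.049,0],"delta_rot":[0,0,0],"fingers":1},{"dp":[0.06,-0.049,0],"delta_rot":[0,0,0],"fingers":1},{"dp":[0.06,-0.049,0],"delta_rot":[0,0,0],"fingers":1},{"dp":[0.06,-0.049,0],"delta_rot":[0,0,0],"fingers":1},{"dp":[0.06,-0.049,0],"delta_rot":[0,0,0],"fingers":1},{"dp":[0.06,-0.049,0],"delta_rot":[0,0,0],"fingers":1},{"dp":[0.06,-0.049,0],"delta_rot":[0,0,0],"fingers":1},{"dp":[0.06,-0.049,0],"delta_rot":[0,0,0],"fingers":1},{"dp":[0.06,-0.049,0],"delta_rot":[0,0,0],"fingers":1},{"dp":[0.06,-0.049,0],"delta_rot":[0,0,0],"fingers":1},{"dp":[0.06,-0.049,0],"delta_rot":[0,0,0],"fingers":1}]' 20
python3 -m crank '[{"dp":[0.06,-0.049,0],"delta_rot":[0,0,0],"fingers":1},{"dp":[0.06,-0.049,0],"delta_rot":[0,0,0],"fingers":1},{"dp":[0.06,-0.049,0],"delta_rot":[0,0,0],"fingers":1},{"dp":[0,0,0],"delta_rot":[0,0,-0.0186],"fingers":1},{"dp":[0,0,0],"delta_rot":[0,0,-0.0186],"fingers":1},{"dp":[0,0,0],"delta_rot":[0,0,-0.0186],"fingers":1},{"dp":[0,0,0],"delta_rot":[0,0,-0.0186],"fingers":1},{"dp":[0,0,0],"delta_rot":[0,0,-0.0186],"fingers":1},{"dp":[0,0,0],"delta_rot":[0,0,-0.0186],"fingers":1},{"dp":[0,0,0],"delta_rot":[0,0,-0.0186],"fingers":1},{"dp":[0,0,0],"delta_rot":[0,0,-0.0186],"fingers":1},{"dp":[0,0,0],"delta_rot":[0,0,-0.0186],"fingers":1}]'
python3 -m crank '[{"dp":[0,0,0],"delta_rot":[0,0,0],"fingers":1},{"dp":[0,0,0],"delta_rot":[0,0,0],"fingers":1}]'
python3 - <<'E'
from h import *
go([.534,.03,.30],np.radians(85.75))
s=manip.sense();c=manip.camera_model("wrist");p,d=manip.snapshot("wrist")
print(np.round(s["tcp_pos"],4),np.round(s["qd"],3))
cv2.imwrite("pics/w1.png",p[:,:,::-1]);np.savez("pics/w1.npz",d=d,**c)
E
```

```text
t: 1.1
tcp_pos: [0.4677, -0.1419, 0.3037]
tool_rot: [0.975, 0.22, -0.0, -0.0]
force: [0.7, -1.0, 0.2]
finger_gap: 0.996
gripper_force: 0.0
t: 2.1
tcp_pos: [0.5167, -0.0387, 0.3035]
tool_rot: [0.731, 0.683, -0.0, -0.0]
force: [0.5, -0.1, -0.5]
finger_gap: 1.001
gripper_force: 0.0
t: 2.27
tcp_pos: [0.5168, -0.0387, 0.3037]
tool_rot: [0.734, 0.679, -0.0, -0.0]
force: [-0.3, -0.6, 0.2]
finger_gap: 1.002
gripper_force: 0.0
dp [0.1397 0.0236 0.0073] rot [-0.0001 -0.     -0.0005] t 2.2667 q [-0.29  0.39  1.7   0.    1.06 -0.21]
[ 0.5168 -0.0387  0.3037] [-0.002  0.001 -0.002  0.    -0.     0.004]
```

View pics/w1.png

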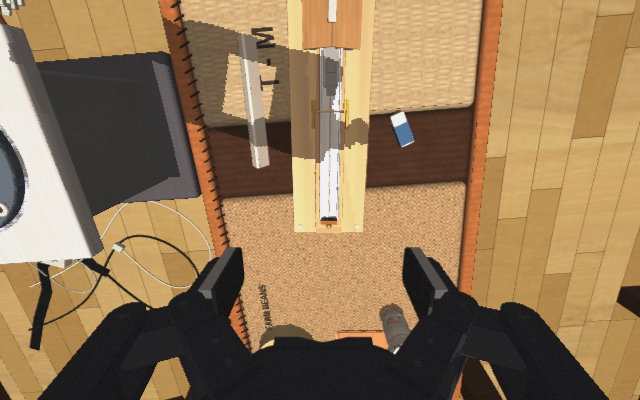

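Wrist view: board spans cols 293–372, coach nose at about (331,98), cassette to tail (328,225), cheeks at (315,110)/(346,110). Descending for a closer look.

```bash
python3 -m crank '[{"dp":[-0.015,0.006,0.06],"delta_rot":[0,0,0],"fingers":1},{"dp":[-0.015,0.006,0.06],"delta_rot":[0,0,0],"fingers":1},{"dp":[-0.015,0.006,0.06],"delta_rot":[0,0,0],"fingers":1},{"dp":[-0.015,0.006,0.06],"delta_rot":[0,0,0],"fingers":1},{"dp":[0,0,0],"delta_rot":[0,0,0],"fingers":1},{"dp":[0,0,0],"delta_rot":[0,0,0],"fingers":1},{"dp":[0,0,0],"delta_rot":[0,0,0],"fingers":1}]'
python3 - <<'E'
from h import *
c=manip.camera_model("wrist");p,d=manip.snapshot("wrist")
im=p[:,:,::-1].copy();cv2.imwrite("pics/w2.png",im);np.savez("pics/w2.npz",d=d,**c)
cv2.imwrite("pics/w2c.png",cv2.resize(im[0:300,220:420],None,fx=2,fy=2,interpolation=cv2.INTER_CUBIC))
E
```

```text
t: 2.9
tcp_pos: [0.5273, -0.0695, 0.1849]
tool_rot: [0.733, 0.68, 0.0, 0.0]
force: [0.1, 0.3, 0.9]
finger_gap: 1.001
gripper_force: 0.0
```

View pics/w2c.png

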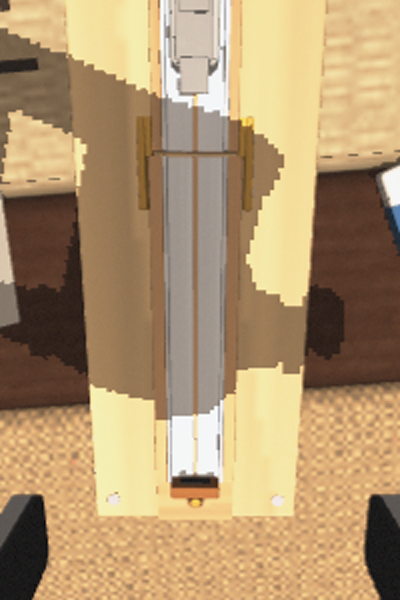

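Crop: joint at row 153, coach nose at (195,93), cheeks at cols 143/248, end stop at row 488, dowel at (195,503), board corners (98,515)/(295,513).

```bash
cat >> h.py <<'E'
def f(c,l,z):
    return plane(c,[[220+u/2,v/2] for u,v in l],z)
E
python3 - <<'E'
from h import *
c=dict(np.load("pics/w2.npz"));d=c["d"]
b=f(c,[(98,515),(295,513),(68,3),(325,3)],.009);print(np.round(b,4))
L=b[2]-b[0];Rr=b[3]-b[1];print(np.degrees(np.arctan2(L[1],L[0])),np.degrees(np.arctan2(Rr[1],Rr[0])))
for n,l,z in[("joint",[(151,152),(243,153)],.02),("cheek",[(143,160),(248,160)],.022),("cass",[(154,350),(240,350)],.025),("dowel",[(195,503)],.021),("stop front top",[(195,475)],.029),("tail",[(195,518)],.02),("nose",[(195,93)],.03),("nose hi",[(195,93)],.04),("coach sides",[(170,50),(220,50)],.035)]:
    print(n,np.round(f(c,l,z),4).tolist())
P=pts(c,d)
for r in (15,25,35,42,44,46,48,50,100): print(r,np.round(P[r,317],4))
E
```

```text
[[ 0.4684 -0.1336  0.009 ]
 [ 0.5676 -0.1399  0.009 ]
 [ 0.487   0.087   0.009 ]
 [ 0.5841  0.0799  0.009 ]]
85.16568925734518 85.73023553385104
joint [[0.5138, 0.032, 0.02], [0.5496, 0.029, 0.02]]
cheek [[0.5106, 0.0292, 0.022], [0.5512, 0.0262, 0.022]]
cass [[0.5073, -0.0461, 0.025], [0.5438, -0.0488, 0.025]]
dowel [[0.5185, -0.1235, 0.021]]
stop front top [[0.5202, -0.1045, 0.029]]
tail [[0.5178, -0.1322, 0.02]]
nose [[0.5326, 0.0496, 0.03]]
nose hi [[0.5326, 0.048, 0.04]]
coach sides [[0.525, 0.0627, 0.035], [0.5423, 0.0615, 0.035]]
15 [0.5338 0.0666 0.0409]
25 [0.5333 0.0607 0.0414]
35 [0.5328 0.0548 0.0411]
42 [0.5325 0.0505 0.0414]
44 [0.5324 0.0494 0.0408]
46 [0.5323 0.048  0.0419]
48 [0.5321 0.0506 0.0179]
50 [0.532  0.0492 0.0179]
100 [0.5291 0.0131 0.0181]
```

```bash
python3 - <<'E'
from h import *
go([.5342,.068,.100],np.radians(85.3))
E
```

```text
dp [ 0.2753 -0.0077  0.1709] rot [0.0004 0.0001 0.0012] t 2.95 q [-0.34  0.58  1.77  0.    0.79 -0.27]
```

```bash
python3 -m crank '[{"dp":[0.069,-0.002,0],"delta_rot":[0.0004,0,0.0012],"fingers":0.1},{"dp":[0.069,-0.002,0],"delta_rot":[0,0,0],"fingers":0.1},{"dp":[0.069,-0.002,0],"delta_rot":[0,0,0],"fingers":0.1},{"dp":[0.069,-0.002,0],"delta_rot":[0,0,0],"fingers":0.1},{"dp":[0,0,0.03],"delta_rot":[0,0,0],"fingers":0.1},{"dp":[0,0,0.03],"delta_rot":[0,0,0],"fingers":0.1},{"dp":[0,0,0.02],"delta_rot":[0,0,0],"fingers":0.1},{"dp":[0,0,0],"delta_rot":[0,0,0],"fingers":0.1},{"dp":[0,0,0],"delta_rot":[0,0,0],"fingers":0.1},{"dp":[0,0,0],"delta_rot":[0,0,0],"fingers":0.1}]'
python3 - <<'E'
from h import *
go([.5342,.068,.100],np.radians(85.3))
c=manip.camera_model("wrist");p,d=manip.snapshot("wrist")
cv2.imwrite("pics/w3.png",p[:,:,::-1]);np.savez("pics/w3.npz",d=d,**c)
print(proj(c,[[.5342,.068,.04]]))
E
```

```text
t: 3.78
tcp_pos: [0.5343, 0.0679, 0.145]
tool_rot: [0.736, 0.677, -0.0, -0.0]
force: [-0.2, 0.0, -0.0]
finger_gap: 0.548
gripper_force: 0.0
dp [ 0.0001 -0.0002  0.09  ] rot [-0.0001 -0.     -0.0001] t 3.7833 q [-0.08  0.66  1.78  0.    0.71  0.  ]
[[322.48003567 225.90347517]]
```

View pics/w3.png

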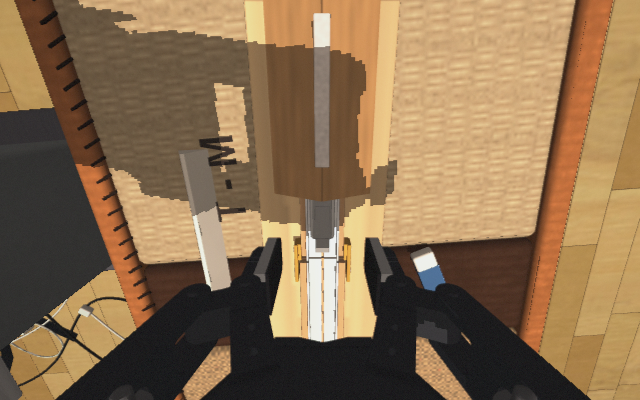

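Fingers (inner faces cols 279/366, centre 322) straddle the coach (cols 308–336), well clear of the roof edge at row 195. Descend and grip.

```bash
python3 -m crank '[{"dp":[0,0,0.03],"delta_rot":[0,0,0],"fingers":0.1},{"dp":[0,0,0.03],"delta_rot":[0,0,0],"fingers":0},{"dp":[0,0,0.03],"delta_rot":[0,0,0],"fingers":-0.2},{"dp":[0,0,0],"delta_rot":[0,0,0],"fingers":-0.4},{"dp":[0,0,0],"delta_rot":[0,0,0],"fingers":-0.5},{"dp":[0,0,0],"delta_rot":[0,0,0],"fingers":-0.6},{"dp":[0,0,0],"delta_rot":[0,0,0],"fingers":-0.7},{"dp":[0,0,0],"delta_rot":[0,0,0],"fingers":-0.8},{"dp":[0,0,0],"delta_rot":[0,0,0],"fingers":-1},{"dp":[0,0,0],"delta_rot":[0,0,0],"fingers":-1},{"dp":[0,0,0],"delta_rot":[0,0,0],"fingers":-1},{"dp":[0,0,0],"delta_rot":[0,0,0],"fingers":-1}]' 20
python3 - <<'E'
from h import *
s=manip.sense();print({k:np.round(s[k],3) for k in("tcp_pos","force","ft_torque","finger_gap","gripper_force")})
go([.5230,-.069,.100],np.radians(85.3))
E
```

```text
t: 4.83
tcp_pos: [0.5341, 0.0682, 0.0998]
tool_rot: [0.735, 0.678, -0.0, -0.0]
force: [-0.2, -0.5, 5.2]
finger_gap: 0.19
gripper_force: 23.5
{'tcp_pos': array([0.534, 0.068, 0.1  ]), 'force': array([-0.243, -0.463,  5.226]), 'ft_torque': array([-0.072,  0.113, -0.062]), 'finger_gap': np.float64(0.19), 'gripper_force': np.float64(23.483)}
dp [-0.2753  0.0003 -0.0003] rot [-0.0001  0.      0.0001] t 4.8333 q [-0.08  0.74  1.79 -0.    0.61  0.  ]
```

```bash
python3 -m crank '[{"dp":[-0.005,0,0],"delta_rot":[0,0,0],"fingers":-1},{"dp":[-0.01,0,0],"delta_rot":[0,0,0],"fingers":-1},{"dp":[-0.012,0,0],"delta_rot":[0,0,0],"fingers":-1},{"dp":[-0.012,0,0],"delta_rot":[0,0,0],"fingers":-1},{"dp":[-0.012,0,0],"delta_rot":[0,0,0],"fingers":-1},{"dp":[-0.012,0,0],"delta_rot":[0,0,0],"fingers":-1},{"dp":[-0.012,0,0],"delta_rot":[0,0,0],"fingers":-1},{"dp":[-0.012,0,0],"delta_rot":[0,0,0],"fingers":-1},{"dp":[-0.013,0,0],"delta_rot":[0,0,0],"fingers":-1}]'
python3 - <<'E'
from h import *
s=manip.sense();print(s["ft_torque"]);go([.5230,-.069,.100],np.radians(85.3))
E
```

```text
t: 5.58
tcp_pos: [0.53, 0.0185, 0.0996]
tool_rot: [0.735, 0.678, -0.0, -0.0]
force: [0.8, 0.7, 0.2]
finger_gap: 0.189
gripper_force: 23.0
[0.18650774 0.00780462 0.03583773]
dp [-0.1755  0.0004 -0.0008] rot [-0.0001 -0.      0.0001] t 5.5833 q [-0.18  0.73  1.81  0.    0.6  -0.09]
```

```bash
python3 -m crank '[{"dp":[-0.015,0,0],"delta_rot":[0,0,0],"fingers":-1},{"dp":[-0.015,0,0],"delta_rot":[0,0,0],"fingers":-1},{"dp":[-0.015,0,0],"delta_rot":[0,0,0],"fingers":-1},{"dp":[-0.015,0,0],"delta_rot":[0,0,0],"fingers":-1},{"dp":[-0.015,0,0],"delta_rot":[0,0,0],"fingers":-1},{"dp":[-0.015,0,0],"delta_rot":[0,0,0],"fingers":-1},{"dp":[-0.015,0,0],"delta_rot":[0,0,0],"fingers":-1},{"dp":[-0.015,0,0],"delta_rot":[0,0,0],"fingers":-1},{"dp":[-0.015,0,0],"delta_rot":[0,0,0],"fingers":-1},{"dp":[-0.015,0,0],"delta_rot":[0,0,0],"fingers":-1},{"dp":[-0.015,0,0],"delta_rot":[0,0,0],"fingers":-1},{"dp":[-0.009,0,0],"delta_rot":[0,0,0],"fingers":-1}]'
python3 - <<'E'
from h import *
s=manip.sense();print(s["ft_torque"]);go([.5230,-.069,.100],np.radians(85.3))
c=manip.camera_model("wrist");p,d=manip.snapshot("wrist")
cv2.imwrite("pics/w4.png",p[:,:,::-1]);np.savez("pics/w4.npz",d=d,**c)
E
```

```text
t: 6.58
tcp_pos: [0.5226, -0.0691, 0.0993]
tool_rot: [0.736, 0.677, -0.001, -0.001]
force: [0.1, 1.6, 5.2]
finger_gap: 0.196
gripper_force: 23.5
[0.31115789 0.02724641 0.00761307]
dp [ 0.0003  0.0009 -0.0014] rot [-0.0003  0.     -0.0001] t 6.5833 q [-0.34  0.73  1.82 -0.    0.59 -0.26]
```

View pics/w4.png

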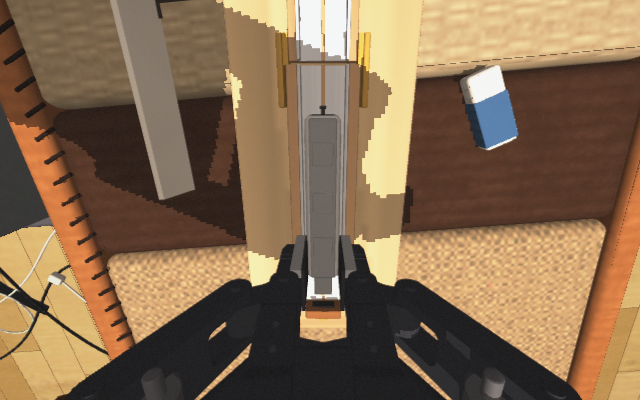

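Coach (cols 305–341, rows ~108–293) stands wholly past the joint (row 62), nose just short of the end stop (row ~300). Checking the position.

```bash
python3 - <<'E'
from h import *
c=dict(np.load("pics/w4.npz"));P=pts(c,c["d"]);u=np.array([.0819,.9966])
J=plane(c,[[322,62]],.019)[0,:2];print(J)
for uv,z in[((322,105),.028),((322,114),.036),((324,293),.038),((324,301),.029)]:
    p=plane(c,[uv],z)[0]; print(uv,np.round(p,4),"from joint",(p[:2]-J)@u, np.round(P[uv[1],uv[0]],4))
E
```

```text
[0.53030901 0.0307188 ]
(322, 105) [0.5287 0.0108 0.028 ] from joint -0.020020113720337504 [0.5286 0.0106 0.017 ]
(322, 114) [0.5284 0.0069 0.036 ] from joint -0.02385279401969903 [0.5284 0.0068 0.0322]
(324, 293) [ 0.5215 -0.0902  0.038 ] from joint -0.12124167821335302 [ 0.5217 -0.088   0.0408]
(324, 301) [ 0.5205 -0.1031  0.029 ] from joint -0.1341889108516683 [ 0.5201 -0.1087  0.0222]
```

Coach is centred in the cassette to about 1 mm. Release it, open wide, and work out the shift to the balance point.

```bash
python3 -m crank '[{"dp":[0,0,0],"delta_rot":[0,0,0],"fingers":-0.5},{"dp":[0,0,0],"delta_rot":[0,0,0],"fingers":-0.4},{"dp":[0,0,0],"delta_rot":[0,0,0],"fingers":-0.2},{"dp":[0,0,0],"delta_rot":[0,0,0],"fingers":0},{"dp":[0,0,0],"delta_rot":[0,0,0],"fingers":0.2},{"dp":[0,0,0],"delta_rot":[0,0,0],"fingers":0.3},{"dp":[0,0,0],"delta_rot":[0,0,0],"fingers":0.3},{"dp":[0,0,0],"delta_rot":[0,0,0],"fingers":0.3}]'
python3 - <<'E'
from h import *
go([.525,-.047,.083],np.radians(85.3))
E
```

```text
t: 7.3
tcp_pos: [0.5224, -0.0681, 0.0989]
tool_rot: [0.735, 0.678, -0.001, -0.001]
force: [0.4, 0.1, 0.2]
finger_gap: 0.649
gripper_force: 0.0
dp [0.0425 0.0019 0.0317] rot [-0.0004 -0.      0.0001] t 7.3 q [-0.34  0.73  1.82 -0.    0.59 -0.26]
```

```bash
python3 -m crank '[{"dp":[0.021,0.001,0],"delta_rot":[-0.0004,0,0],"fingers":0.3},{"dp":[0.0215,0.0005,0],"delta_rot":[0,0,0],"fingers":0.3},{"dp":[0,0,0.01],"delta_rot":[0,0,0],"fingers":0.3},{"dp":[0,0,0.01],"delta_rot":[0,0,0],"fingers":0.3},{"dp":[0,0,0.01],"delta_rot":[0,0,0],"fingers":0.3},{"dp":[0,0,0],"delta_rot":[0,0,0],"fingers":0.3},{"dp":[0,0,0],"delta_rot":[0,0,0],"fingers":0.3}]'
python3 - <<'E'
from h import *
go([.525,-.047,.083],np.radians(85.3))
c=manip.camera_model("wrist");p,d=manip.snapshot("wrist")
cv2.imwrite("pics/w5.png",p[:,:,::-1]);np.savez("pics/w5.npz",d=d,**c)
E
```

```text
t: 7.88
tcp_pos: [0.5246, -0.0472, 0.0833]
tool_rot: [0.735, 0.678, -0.0, -0.001]
force: [-0.3, -0.4, -0.4]
finger_gap: 0.649
gripper_force: 0.0
dp [0.0004 0.0008 0.0006] rot [-0.0002 -0.      0.    ] t 7.8833 q [-0.3   0.76  1.82 -0.    0.56 -0.22]
```

View pics/w5.png

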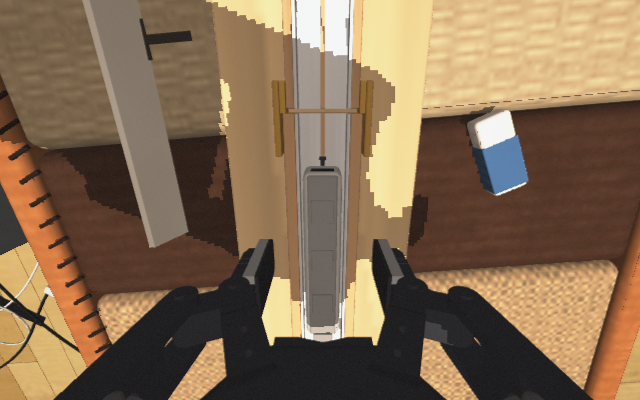

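Coach still mid-cassette (rows 165–335), pads (cols 272/374) centred on the cassette (cols ~290–358). Close on its sides.

```bash
python3 -m crank '[{"dp":[0,0,0],"delta_rot":[0,0,0],"fingers":0.1},{"dp":[0,0,0],"delta_rot":[0,0,0],"fingers":0},{"dp":[0,0,0],"delta_rot":[0,0,0],"fingers":-0.1},{"dp":[0,0,0],"delta_rot":[0,0,0],"fingers":-0.2},{"dp":[0,0,0],"delta_rot":[0,0,0],"fingers":-0.3},{"dp":[0,0,0],"delta_rot":[0,0,0],"fingers":-0.5},{"dp":[0,0,0],"delta_rot":[0,0,0],"fingers":-1},{"dp":[0,0,0],"delta_rot":[0,0,0],"fingers":-1},{"dp":[0,0,0],"delta_rot":[0,0,0],"fingers":-1},{"dp":[0,0,0],"delta_rot":[0,0,0],"fingers":-1}]' 50
```

```text
t: 8.77
tcp_pos: [0.5249, -0.0473, 0.0844]
tool_rot: [0.735, 0.678, 0.0, 0.0]
force: [-1.4, -0.5, 5.8]
finger_gap: 0.405
gripper_force: 50.3
```

```bash
python3 -m crank '[{"dp":[0,0,-0.003],"delta_rot":[0,0,0],"fingers":-1},{"dp":[0,0,-0.005],"delta_rot":[0,0,0],"fingers":-1},{"dp":[0,0,-0.008],"delta_rot":[0,0,0],"fingers":-1},{"dp":[0,0,-0.008],"delta_rot":[0,0,0],"fingers":-1},{"dp":[0,0,-0.008],"delta_rot":[0,0,0],"fingers":-1},{"dp":[0,0,-0.008],"delta_rot":[0,0,0],"fingers":-1}]'
python3 -m crank '[{"dp":[0,0,-0.012],"delta_rot":[0,0,0],"fingers":-1},{"dp":[0,0,-0.016],"delta_rot":[0,0,0],"fingers":-1},{"dp":[0,0,-0.02],"delta_rot":[0,0,0],"fingers":-1},{"dp":[0,0,-0.02],"delta_rot":[0,0,0],"fingers":-1},{"dp":[0,0,-0.02],"delta_rot":[0,0,0],"fingers":-1},{"dp":[0,0,-0.02],"delta_rot":[0,0,0],"fingers":-1},{"dp":[0,0,-0.02],"delta_rot":[0,0,0],"fingers":-1},{"dp":[0,0,-0.016],"delta_rot":[0,0,0],"fingers":-1},{"dp":[0,0,-0.01],"delta_rot":[0,0,0],"fingers":-1},{"dp":[0,0,-0.006],"delta_rot":[0,0,0],"fingers":-1}]'
python3 -m crank '[{"dp":[0,0,0],"delta_rot":[0,0,0],"fingers":-1},{"dp":[0,0,0],"delta_rot":[0,0,0],"fingers":-1},{"dp":[0,0,0],"delta_rot":[0,0,0],"fingers":-1},{"dp":[0,0,0],"delta_rot":[0,0,0],"fingers":-1},{"dp":[0,0,0],"delta_rot":[0,0,0],"fingers":-1},{"dp":[0,0,0],"delta_rot":[0,0,0],"fingers":-1}]'
python3 - <<'E'
from h import *
go([.525,-.047,.183],np.radians(85.3))
c=manip.camera_model("wrist");p,d=manip.snapshot("wrist")
cv2.imwrite("pics/w6.png",p[:,:,::-1]);np.savez("pics/w6.npz",d=d,**c)
p2,d2=manip.snapshot("side");cv2.imwrite("pics/s6.png",p2[:,:,::-1])
a=p[:,150:500,::-1];b=cv2.resize(p2[160:270,230:370,::-1],(420,330),interpolation=cv2.INTER_CUBIC)
o=np.zeros((400,770,3),np.uint8);o[:,:350]=a;o[:330,350:]=b;cv2.imwrite("pics/m6.png",o)
E
```

```text
t: 9.27
tcp_pos: [0.5249, -0.0471, 0.1042]
tool_rot: [0.735, 0.678, -0.0, -0.0]
force: [1.2, 0.1, -3.3]
finger_gap: 0.406
gripper_force: 50.3
t: 10.1
tcp_pos: [0.5251, -0.0472, 0.1849]
tool_rot: [0.735, 0.678, 0.0, 0.001]
force: [0.5, 0.3, -3.4]
finger_gap: 0.41
gripper_force: 50.4
t: 10.6
tcp_pos: [0.5247, -0.0471, 0.1835]
tool_rot: [0.735, 0.678, -0.0, -0.0]
force: [0.3, -0.2, -2.3]
finger_gap: 0.409
gripper_force: 50.4
dp [0.0002 0.0005 0.001 ] rot [-0.0001 -0.      0.    ] t 10.6 q [-0.3   0.58  1.78 -0.    0.78 -0.22]
```

View pics/m6.png

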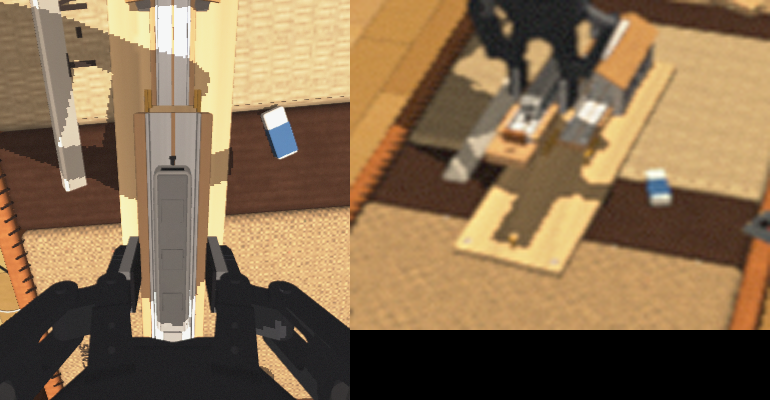

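The cassette is up clear of the board with the coach unmoved in it (rows 165–330 as before). Check level by depth along the coach roof.

```bash
python3 - <<'E'
from h import *
for n in("w5","w6"):
    c=dict(np.load(f"pics/{n}.npz"));P=pts(c,c["d"])[185:310,318:328].reshape(-1,3)
    u=P[:,:2]@[.0819,.9966];k=np.polyfit(u,P[:,2],1);print(n,np.degrees(np.arctan(k[0])),np.median(P[:,2]))
s=manip.sense();print(np.abs(s["qd"]).max(),s["t"])
E
```

```text
w5 3.5653760396711816 0.04022250566252483
w6 1.7557209619207772 0.1393289704888502
0.004486428876454318 10.7
```

```bash
python3 -c "
from station import manip
print(manip.sign_off())"
```

```text
the job is handed in; nothing more can be done
None
```

The job is handed in at about 10.7 s: the coach stands in the middle of the cassette, which is held still about 9.9 cm above the board. Its tilt read under 2° from depth, though the same reading gave 3.6° while docked, so level is only known to a few degrees. I saw no bystander disturbed, and the sign-off gave no verdict.

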